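Turn the leaf of the toy shop's counter catalogue

ROBOT

A 6-joint arm with a two-finger parallel gripper is mounted at the origin on the work surface. World frame = base frame: x ahead of the robot, y to its left, z up, the work surface at z = 0. Lengths are in m, angles in rad, forces in N, time in s.
With the tool pointing down it reaches from about 0.35 to 0.975 m from the base axis. Payload 4.9 kg.
Tool frame: the origin (TCP) lies midway between the tips of the shut fingers; the grasp point (between the pads) lies ctrl.grip_depth behind it (ctrl.grip_depth is the distance from the TCP to the grasp point, in m); y points along the fingers, z is the direction in which the jaws open and shut, and the axes are right-handed (so a half turn about y gives the same grasp; the last joint's range is limited). The gripper opens to 85 mm and grips with 20 to 120 N. Pads are 22 mm wide; open, the fingers measure 114 mm over their backs; the gripper's body (76 mm by 85 mm) begins 54 mm behind the grasp point. The pads swing forward as they close: fully open they stand 13 mm farther back than shut.
Start: joints at [1.137, 0.053, 1.613, -0, 1.476, -0.119], TCP at [0.194, 0.594, 0.193] pointing down, gripper open.
Joint ranges: [-3.01, 3.01], [-1.01, 2.22], [0.06, 2.58], [-1.02, 4.17], [0.09, 2.62], [-3.14, 3.14]. Speed limits (rad/s): [2.57, 2.57, 3.14, 3.14, 3.14, 3.14].

INTERFACE

Orientations are given as a rotation vector (axis times angle).
In Python, from station import ctrl gives the robot as it stands.
- The arm moves only by the tool jog_arm, never from a script. Its argument "moves" is a list of rows, each a list of 6 numbers: the shift along the tool's x, y, z in mm, then the turn, a rotation vector about the tool's x, y, z in rad. In form: [[x, y, z, wx, wy, wz], ...]. A call has 1 to 12 rows; each row shifts and turns the commanded pose from where the row before left it, along the tool's axes as they then stand; what a row does not reach is not made up. A row lasts 1/10 s, in which the tool goes at most 50 mm and 8.59 degrees, less where a joint would pass 70% of its speed; a pose out of reach is approached as far as the arm can. A call is refused whole if a number of a shift passes 50 or a number of a turn 0.15, either way. A call with a gripper value outside its range is refused whole. "grip" is the finger opening in mm, from 0 to 85.4, set as the call begins (left out, the last holds). The fingers move at their own pace and stop on an object; "grip_force" is the grip in N (left out, the last holds). Time passes only in rows, so rows that do not move let the fingers close. It gives the time, the measured TCP pose, the force and the opening at its end, in the units of the state.
- ctrl.get_obs(): the state, without advancing time (a new reading comes with each control period).
- ctrl.get_image(name): name is "scene" or "top" or "wrist"; returns the picture (420x560x3 uint8, red, green, blue); there is no depth.
- ctrl.camera_params(name): a dict with "fx", "fy", "cx", "cy" (pixels), "pose" (4x4, takes a point from camera to world coordinates); the wrist camera has in their place "T_tool_cam" (4x4, takes a point from camera to tool coordinates, whose origin is the TCP and whose axes are the tool frame's). Camera axes: x right, y up, looking along -z (the intrinsics and any distortion apply to the point x, -y, -z); pixel columns grow to the right and rows downward; lengths in m; the calibration is good to about 2 mm. A picture is of the moment at which its call begins: read the wrist's pose just before it. camera_params takes no time and is no camera call.
- ctrl.finish_job(): hands the job in, once; it reports no verdict.
The state is a dict: "t": time; "q": joint angles; "dq": joint speeds; "effort": joint torques, N m; "tool_pos": TCP position; "tool_rot": TCP orientation; "contact_force": force on the tool from outside, world axes, zero at the start; "wrist_torque": the same for the moment, N m; "opening": finger opening in m.
Only numpy, scipy, OpenCV 4.12 (cv2) and the standard library are available. Lean on these libraries where they do the work, as an engineer would, in place of code of your own. Each camera call takes 0.05 s, during which the arm holds its last target. There are 200 camera calls.

TASK

A small round tub stands on the right-hand page of the counter catalogue: with the fingertips push it off the right-hand side of the board so that it stands upright on the counter, wholly clear of the board. Then turn the stiff leaf, which stands part-way up on the left, over its spine with the fingers until it lies flat on the right-hand page, moving it steadily, not flinging or forcing it. Pinch and lift nothing, do not strike the tub with the leaf, and leave the toys and other things around the catalogue where they are.

Things in the scene. Friction and masses are not known exactly. Their poses are not given: they have to be found in the camera images.
- catalogue: The counter catalogue: a fixed wooden board 170 mm (its x) by 300 mm (its y), 8 mm thick, with a page either side of a spine. Origin at the centre of its underside, on the counter. +x runs along the spine, away from the robot; +y is the left-hand side, -y the right. The spine (the leaf's hinge line, a 6 mm rod) runs along x through y = 0, 11.5 mm above the counter.
- leaf (a joint): Angle of the stiff white leaf about the spine, rad: 0 = flat on the left page, 1.57 = upright, 3.14 = flat on the right page, where it stops. The hinge is stiff: the leaf stays where it is left, and a push of about 2 to 4 N near the free edge turns it. It starts at 0.5 to 0.9 rad, so a fingertip can come under it from its near side or free edge.
- leaf_edge (a point): Middle of the leaf's free edge. The leaf is a flat plate 5 mm thick, 180 mm along the spine (90 mm either side of this point: it juts 5 mm over the board's near and far edges), reaching from 12 to 142 mm from the hinge line, which lies in its mid-plane. The point's x axis runs along the spine, its y axis from the spine out to the free edge.
- tub_mid (a point): Centre (half-way up) of the lidded round plastic tub on the right-hand page, 57 mm across, 42 mm tall, about 120 g; the point is 21 mm above its underside. It starts upright on the board, 70 to 90 mm from the spine.
- car: Bystander: toy car 85 x 52 x 51 mm, beyond the board's far edge. Origin at the centre of its underside.
- stacker: Bystander: ring stacking toy, 72 mm across, 107 mm tall, beyond the board's far edge. Origin at the centre of its underside.
- jar: Bystander: round jar, 60 mm across, 75 mm tall, beyond the board to the left. Origin at the centre of its underside.
- gamebox: Bystander: flat boxed game 120 x 160 x 39 mm, farther left. Origin at the centre of its underside.
- pencup: Bystander: open cup 72 mm across, 95 mm tall, far right. Origin at the centre of its underside.
- engine: Bystander: toy engine 100 x 62 x 78 mm, to the right. Origin at the centre of its underside.
- tub: The same tub; origin at the centre of its underside.

How it is judged:
By the outcome, as a careful person would: the job done as asked, in the order asked, and still so for the second after the job is handed in, with the robot touching nothing.
It also fails if it takes over 61 s, if anything falls off the work surface, if the arm or the gripper's body presses on something with over 40 N, if the wrist force passes 120 N, or if a joint passes its speed limit or range.

## Working session

There is one attempt and no reset: what is moved stays moved. The work goes in short steps, Python scripts to look and compute and a tool call to move; the robot and the scene stay as the last step left them, time stands still between calls to the robot, and variables do not carry over. Pictures are saved under pics/ and viewed, about 8 in all and at most 12, crops included, and the job is handed in when it is done.

Besides the shell and the picture viewer there is one more tool, called after "Emit:" as name(argument=value, ...) on one line, values as JSON. jog_arm: Moves the arm, as the interface text tells. Its arguments: {"type":"object","properties":{"moves":{"type":"array","items":{"type":"array","items":{"type":"number"}}},"grip":{"type":"number"},"grip_force":{"type":"number"}},"required":["moves"]}

```bash
mkdir -p pics; ls; python3 - <<'E'
from station import ctrl
import cv2
o=ctrl.get_obs();print(o['t'],o['tool_pos'],o['tool_rot'],ctrl.grip_depth)
for n in('top','scene'):
    im=ctrl.get_image(n);cv2.imwrite(f'pics/{n}0.png',im[:,:,::-1]);p=ctrl.camera_params(n);print(n,p)
E
```

```text
pics
0.0 [0.19319639 0.5936532  0.19155757] [-1.55861761  0.24753321 -0.24667196] 0.0187
top {'fx': 464.0062975849316, 'fy': 464.0062975849316, 'cx': 287.594697847105, 'cy': 209.22188045171472, 'pose': array([[-1.35362419e-02,  9.85166694e-01, -1.71065353e-01,
         3.92100102e-01],
       [-9.99906973e-01, -1.36237372e-02,  6.62498280e-04,
         4.89905059e-02],
       [-1.67787818e-03,  1.71058407e-01,  9.85259461e-01,
         1.44317947e+00],
       [ 0.00000000e+00,  0.00000000e+00,  0.00000000e+00,
         1.00000000e+00]])}
scene {'fx': 512.6953677179567, 'fy': 512.6953677179567, 'cx': 272.863602767952, 'cy': 210.0916099131677, 'pose': array([[ 0.16053868, -0.69510081,  0.7007583 ,  1.74963725],
       [ 0.98702238,  0.11576192, -0.11129239, -0.12480703],
       [-0.00376169,  0.70953086,  0.70466432,  1.20564838],
       [ 0.        ,  0.        ,  0.        ,  1.        ]])}
```

View pics/top0.png

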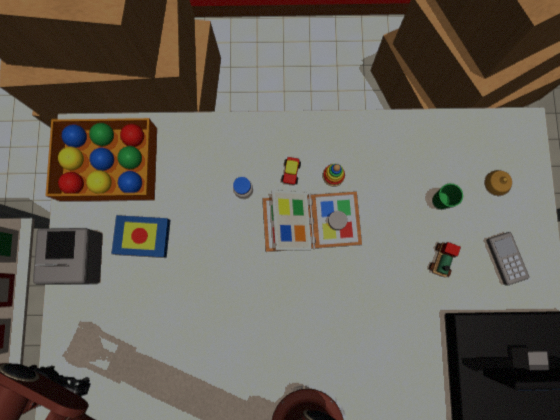

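View pics/scene0.png

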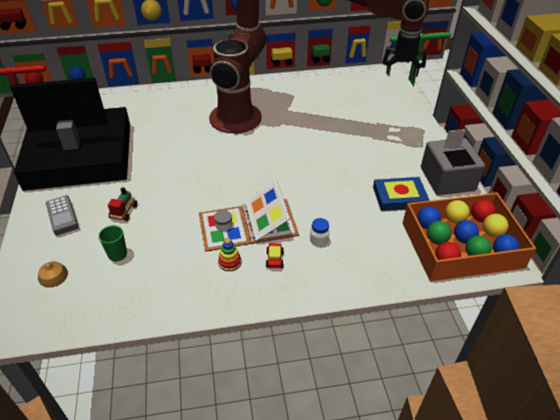

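The top view shows the board spanning about cols 263–361 and rows 190–250, with the tub at (338,220) and the leaf tilted over the left page. The jar is at (242,187), the car at (291,171), the stacker at (335,175) and the engine at (446,259). I'll zoom in for the corners.

```bash
python3 - <<'E'
import cv2,numpy as np
a=cv2.imread('pics/top0.png')[160:270,230:380];b=cv2.imread('pics/scene0.png')[170:280,190:340]
r=lambda i:cv2.resize(i,(795,583) ,interpolation=cv2.INTER_CUBIC)
cv2.imwrite('pics/tc.png',r(a));cv2.imwrite('pics/sc.png',r(b))
E
```

```text
(no output)
```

View pics/tc.png

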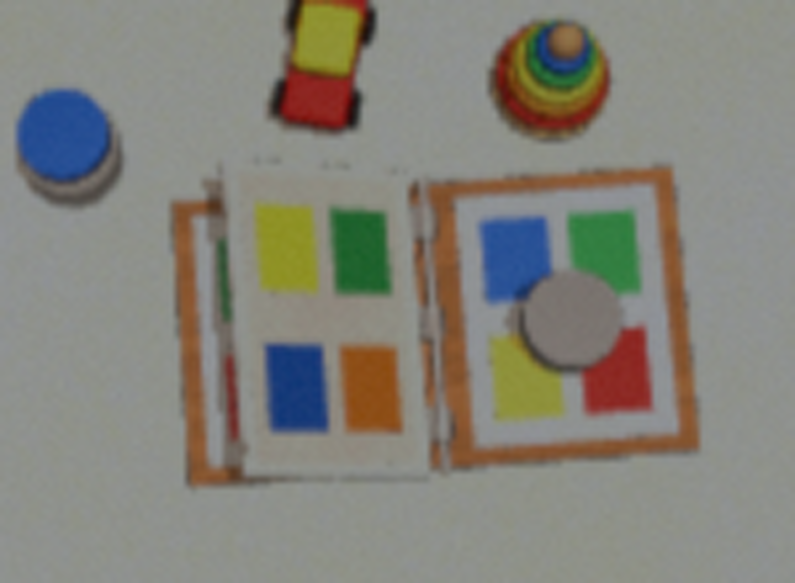

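View pics/sc.png

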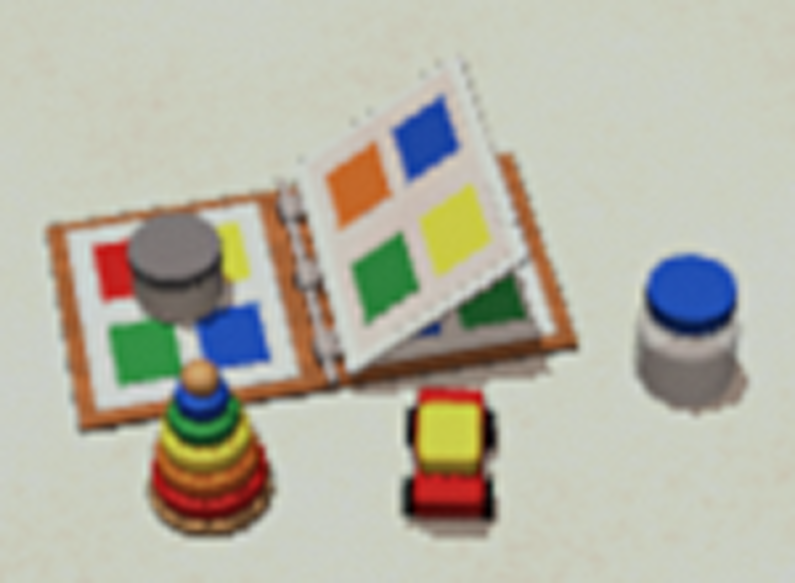

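```bash
cat > h.py <<'E'
import numpy as np
from station import ctrl
def ray(n,u,v):
    p=ctrl.camera_params(n);P=p['pose']
    d=P[:3,:3]@np.array([(u-p['cx'])/p['fx'],-(v-p['cy'])/p['fy'],-1]);return P[:3,3],d
def onz(n,u,v,z):
    o,d=ray(n,u,v);return (o+d*(z-o[2])/d[2])
def tri(r1,r2):
    (a,d),(b,e)=r1,r2
    s=np.linalg.lstsq(np.c_[d,-e],b-a,rcond=None)[0];p,q=a+s[0]*d,b+s[1]*e
    return (p+q)/2,np.linalg.norm(p-q)
E
python3 - <<'E'
from h import *
np.set_printoptions(precision=4,suppress=True)
T=lambda u,v:(230+(u+.5)/5.3-.5,160+(v+.5)/5.3-.5);S=lambda u,v:(190+(u+.5)/5.3-.5,170+(v+.5)/5.3-.5)
ct=dict(FL=(172,203),FR=(672,168),NR=(698,450),NL=(190,485));cs=dict(NR=(48,228),FR=(85,430),FL=(577,347),NL=(512,153))
A={}
for k in ct:
    a=onz('top',*T(*ct[k]),.008);b=onz('scene',*S(*cs[k]),.008);A[k]=(a+b)/2;print(k,a,b)
for k in('FL','NL','FR','NR'):pass
c=sum(A.values())/4; x=(A['FL']+A['FR']-A['NL']-A['NR']);yaw=np.arctan2(x[1],x[0]);y=(A['FL']+A['NL']-A['FR']-A['NR']);print('c',c,'yaw',yaw,np.arctan2(-y[0],y[1]),np.linalg.norm(x)/2,np.linalg.norm(y)/2)
yaw=np.arctan2(-y[0],y[1])
R=np.array([[np.cos(yaw),-np.sin(yaw),0],[np.sin(yaw),np.cos(yaw),0],[0,0,1]]);c[2]=0
loc=lambda p:R.T@(p-c)
for n,a,b in(('edgeF',(222,165),(527,255)),('edgeN',(243,474),(458,58))):
    p,g=tri(ray('top',*T(*a)),ray('scene',*S(*b)));l=loc(p);print(n,p,g,l,'ang',np.arctan2(l[2]-.0115,l[1]))
a=onz('top',*T(573,320),.05);b=onz('scene',*S(175,245),.05);print('tub',a,b,loc((a+b)/2))
for n,uv,z in(('jar',(63,135),.075),('car',(320,75),.04),('stk',(566,40),.1)):
    print(n,loc(onz('top',*T(*uv),z)))
print('engine',loc(onz('top',446,259,.05)))
E
```

```text
FL [0.6786 0.1281 0.008 ] [0.6824 0.1261 0.008 ]
FR [ 0.6958 -0.1701  0.008 ] [ 0.6995 -0.1678  0.008 ]
NR [ 0.5272 -0.1787  0.008 ] [ 0.53   -0.1792  0.008 ]
NL [0.5108 0.1183 0.008 ] [0.5108 0.1179 0.008 ]
c [ 0.6044 -0.0257  0.008 ] yaw 0.05608523354522119 0.05882967847482889 0.16963439460903684 0.29709342121474763
edgeF [0.6831 0.0947 0.0924] 0.0011220518622482138 [0.0856 0.1156 0.0924] ang 0.6108454557928442
edgeN [0.5093 0.0841 0.0928] 0.001927388672083382 [-0.0885  0.1152  0.0928] ang 0.6145534634460696
tub [ 0.5988 -0.1036  0.05  ] [ 0.5997 -0.1033  0.05  ] [-0.0098 -0.0773  0.05  ]
jar [0.1135 0.2057 0.075 ]
car [0.1468 0.0563 0.04  ]
stk [ 0.1418 -0.082   0.1   ]
engine [-0.1512 -0.3896  0.05  ]
```

```bash
cat >> h.py <<'E'
from scipy.spatial.transform import Rotation as Ro
np.set_printoptions(precision=4,suppress=True)
C=np.array([.6044,-.0257,0]);W=Ro.from_euler('z',.0575)
def st():
    o=ctrl.get_obs();R=Ro.from_rotvec(o['tool_rot']);return o,np.array(o['tool_pos']),R
def to(l,grot=None):
    """shift in tool mm to reach board-local point l"""
    o,p,R=st();print('t',o['t'],'loc',W.inv().apply(p-C),'shift',1000*R.inv().apply(C+W.apply(l)-p),'F',o['contact_force'],o['opening'])
E
python3 - <<'E'
from h import *
o,p,R=st();print((W.inv()*R).as_matrix())
for s in(1,-1):
    G=W*Ro.from_matrix(np.c_[[0,s,0],[0,0,-1],[-s,0,0]]);d=(R.inv()*G).as_rotvec();print(s,np.linalg.det(G.as_matrix()),d)
    print('shift after turn',1000*G.inv().apply(C+W.apply([-.0098,-.028,.1])-p))
E
```

```text
[[ 0.9315 -0.0009  0.3638]
 [-0.3638 -0.0017  0.9315]
 [-0.0002 -1.     -0.0019]]
1 0.9999999999999997 [ 0.0011 -1.9431 -0.002 ]
shift after turn [-669.9813   91.6638 -365.0539]
-1 1.0000000000000007 [0.0018 1.1985 0.001 ]
shift after turn [669.9813  91.6638 365.0539]
```

Emit:
jog_arm(moves=[[0,0,0,0,0.15,0],[0,0,0,0,0.15,0],[0,0,0,0,0.15,0],[0,0,0,0,0.15,0],[0,0,0,0,0.15,0],[0,0,0,0,0.15,0],[0,0,0,0,0.15,0],[0,0,0,0.002,0.148,0.001],[35,0,20,0,0,0],[35,0,20,0,0,0],[35,0,20,0,0,0],[35,0,20,0,0,0]], grip=30)

```text
t: 1.3
tool_pos: [0.2818, 0.4576, 0.1921]
tool_rot: [-1.235, 1.165, -1.166]
contact_force: [0.6, -0.1, -0.8]
opening: 0.0305
```

Emit:
jog_arm(moves=[[38,0,20,0,0,0],[38,0,20,0,0,0],[38,0,20,0,0,0],[38,0,20,0,0,0],[38,0,20,0,0,0],[38,0,20,0,0,0],[38,0,20,0,0,0],[38,0,20,0,0,0],[38,0,20,0,0,0],[38,0,20,0,0,0],[38,0,20,0,0,0],[38,0,20,0,0,0]])

```text
t: 2.5
tool_pos: [0.5478, 0.0161, 0.1922]
tool_rot: [-1.234, 1.166, -1.166]
contact_force: [0.7, 0.2, 0.0]
opening: 0.0297
```

```bash
python3 - <<'E'
from h import *
to([-.0098,-.024,.1]);o,p,R=st();print((W.inv()*R).as_matrix(),o['q'])
E
```

```text
t 2.5 loc [-0.0541  0.045   0.1922] shift [69.1504 92.1803 44.1337] F [0.7202 0.1677 0.0323] 0.02965747199281804
[[ 0.0002  0.0013  1.    ]
 [-1.      0.0014  0.0002]
 [-0.0014 -1.      0.0013]] [-0.1073 -0.132   1.7933  0.0016  1.4792 -0.1651]
```

Emit:
jog_arm(moves=[[24,0,15,0,0,0],[24,0,15,0,0,0],[23,0,14,0,0,0],[0,20,0,0,0,0],[0,25,0,0,0,0],[0,25,0,0,0,0],[0,20,0,0,0,0],[0,0,0,0,0,0]])

```text
t: 3.3
tool_pos: [0.5926, -0.0498, 0.0982]
tool_rot: [-1.238, 1.172, -1.161]
contact_force: [-0.1, 0.4, 0.3]
opening: 0.0299
```

```bash
python3 - <<'E'
from h import *
import cv2
to([-.0098,-.026,.021])
a=ctrl.get_image('scene')[150:300,170:350,::-1];b=ctrl.get_image('wrist')[:,:,::-1]
cv2.imwrite('pics/s1.png',np.hstack([cv2.resize(a,(400,333)),cv2.resize(b,(400,333))]))
E
```

```text
t 3.3 loc [-0.0132 -0.0234  0.0982] shift [ 2.8854 77.1604  3.8676] F [-0.0585  0.3664  0.3412] 0.029946830631047413
```

View pics/s1.png

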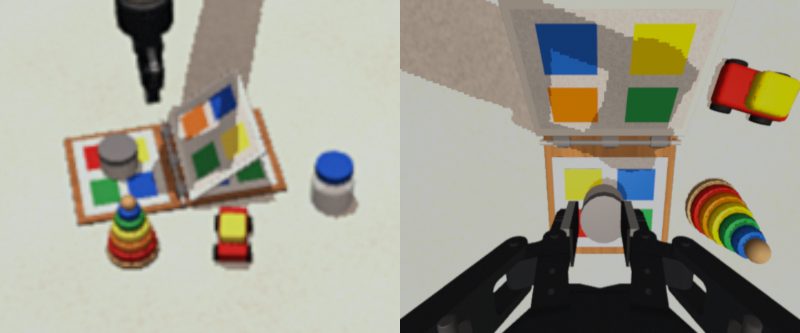

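The scene crop shows the finger at about (150,95), hovering behind the tub, with the leaf unmoved. The wrist view shows the tub centred between the fingers at about (603,210).

```bash
python3 - <<'E'
from h import *
print(ctrl.camera_params('wrist')['T_tool_cam'])
o,p,R=st()
q=ctrl.camera_params('scene');c=np.linalg.inv(q['pose'])@np.r_[p,1]
u,v=q['cx']-q['fx']*c[0]/c[2],q['cy']+q['fy']*c[1]/c[2];print('tip in crop',(u-170)*2.22,(v-150)*2.22)
E
```

```text
[[-0.0004 -0.9581 -0.2866 -0.0737]
 [ 0.      0.2866 -0.9581 -0.1814]
 [ 1.     -0.0004 -0.0001 -0.0004]
 [ 0.      0.      0.      1.    ]]
tip in crop 151.5405960334358 113.26512892805978
```

Emit:
jog_arm(moves=[[3,15,4,0,0,0],[0,20,0,0,0,0],[0,20,0,0,0,0],[0,15,0,0,0,0],[0,7,0,0,0,0],[0,0,0,0,0,0]])

```text
t: 4.0
tool_pos: [0.5995, -0.053, 0.0247]
tool_rot: [-1.235, 1.167, -1.165]
contact_force: [0.0, 0.6, -0.1]
opening: 0.0299
```

```bash
python3 - <<'E'
from h import *
import cv2
to([-.0098,-.026,.021]);o,p,R=st()
q=ctrl.camera_params('scene');c=np.linalg.inv(q['pose'])@np.r_[p,1]
u,v=q['cx']-q['fx']*c[0]/c[2],q['cy']+q['fy']*c[1]/c[2];print('tip in crop',(u-200)*6.66,(v-180)*6.66)
a=ctrl.get_image('scene')[180:255,200:300,::-1]
cv2.imwrite('pics/s2.png',cv2.resize(a,(666,500)))
E
```

```text
t 4.0 loc [-0.0065 -0.0269  0.0247] shift [-0.9413  3.7221 -3.3351] F [ 0.0221  0.5976 -0.122 ] 0.029913586819308155
tip in crop 258.55519946751014 262.89319870360134
```

View pics/s2.png

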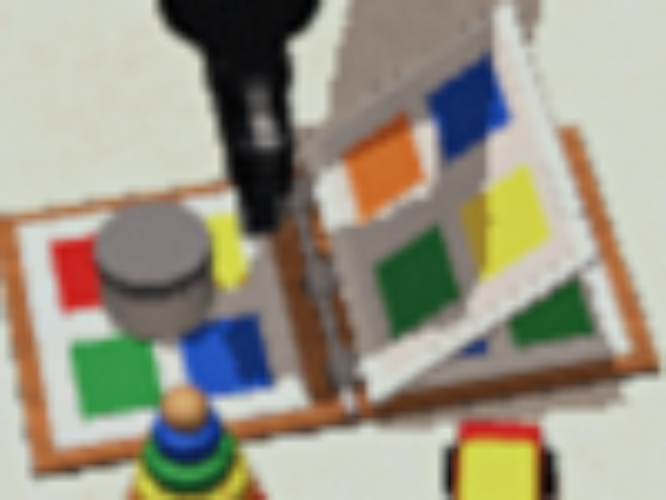

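```bash
python3 - <<'E'
from h import *
import cv2
for z in(.02,.03,.04,.05,.06): print(z,W.inv().apply(onz('scene',239.3,215,z)-C))
p=ctrl.camera_params('wrist');M=np.linalg.inv(p['T_tool_cam']);print(p['fx'],p['cx'],p['cy'])
for d in(0,-10,-20,-30,-40):
  for x in (-11,0,11):
    c=M@np.array([x/1e3,d/1e3,.015,1]);print(d,x,p['cx']-p['fx']*c[0]/c[2],p['cy']+p['fy']*c[1]/c[2])
b=ctrl.get_image('wrist')[190:350,170:390,::-1]
cv2.imwrite('pics/w2.png',cv2.resize(b,None,fx=3,fy=3))
E
```

```text
0.02 [-0.0307 -0.0214  0.02  ]
0.03 [-0.0208 -0.0226  0.03  ]
0.04 [-0.011  -0.0238  0.04  ]
0.05 [-0.0011 -0.025   0.05  ]
0.06 [ 0.0087 -0.0262  0.06  ]
304.6545194485165 279.2676218926142 212.73830783842328
0 -11 303.74723416601654 225.51896602447275
0 0 303.3451405652453 241.78401773807593
0 11 302.95584554359726 257.5313552903495
-10 -11 305.034096181208 230.98316217997373
-10 0 304.58933000122875 247.99605955277065
-10 11 304.15944022709255 264.43991463486304
-20 -11 306.4638149896663 237.05394826612863
-20 0 305.9691618391489 254.8853425080078
-20 11 305.49193968270714 272.08837943109484
-30 -11 308.0615767427422 243.83826820525215
-30 0 307.50809666811654 262.5690016286791
-30 11 306.97522410966536 280.6023406748208
-40 -11 309.85885779527104 251.46977500368848
-40 0 309.2353363774492 271.19283734698723
-40 11 308.63642259259564 290.1375176407173
```

View pics/w2.png

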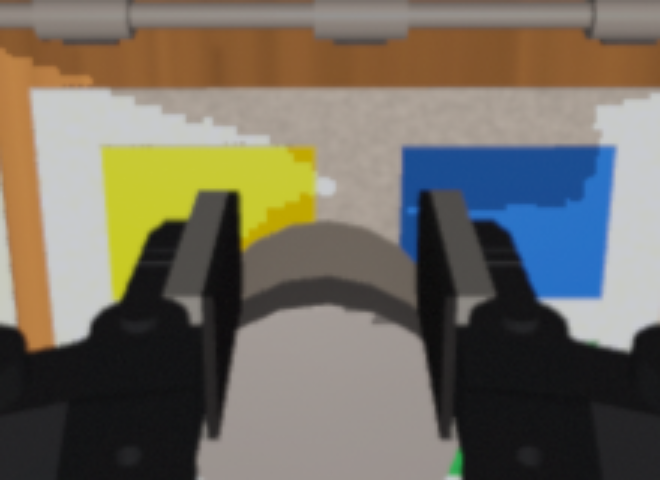

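The wrist crop shows the pad tips at about (420,190) and (240,190). That puts them about 40 mm behind the nominal TCP, and the scene view agrees with tip z ≈ 0.055. I'll probe downward gently to find the real tip height.

Emit:
jog_arm(moves=[[-1,4,-3,0,0,0],[0,4,0,0,0,0],[0,2,0,0,0,0],[0,0,0,0,0,0]])

```text
t: 4.5
tool_pos: [0.5967, -0.0522, 0.0154]
tool_rot: [-1.234, 1.166, -1.166]
contact_force: [-0.6, -0.9, 0.5]
opening: 0.0298
```

Emit:
jog_arm(moves=[[0,2,0,0,0,0],[0,2,0,0,0,0],[0,0,0,0,0,0]])

```text
t: 4.8
tool_pos: [0.5968, -0.0522, 0.0114]
tool_rot: [-1.234, 1.166, -1.166]
contact_force: [0.2, 0.5, 0.7]
opening: 0.0302
```

```bash
python3 - <<'E'
from h import *
import cv2
to([-.0098,-.026,.021]);o,p,R=st();print(o['q'])
a=ctrl.get_image('scene')[180:255,200:300,::-1]
b=ctrl.get_image('wrist')[190:350,170:390,::-1]
cv2.imwrite('pics/s3.png',np.hstack([cv2.resize(a,(400,300)),cv2.resize(b,(400,300))]))
E
```

```text
t 4.8 loc [-0.0091 -0.026   0.0114] shift [-0.0214 -9.6242 -0.6513] F [0.2039 0.4772 0.6792] 0.030166723144568794
[-0.2122  0.1688  1.8083  0.0017  1.1635 -0.2709]
```

View pics/s3.png

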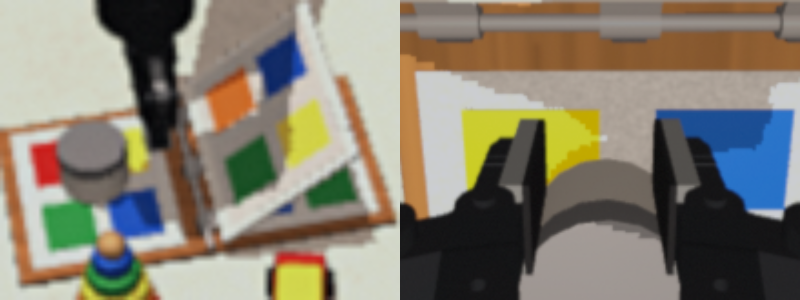

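The scene crop shows the tips at about (158,147), still well above the page. There's no contact force, so I'll keep probing down.

Emit:
jog_arm(moves=[[0,2,0,0,0,0],[0,2,0,0,0,0],[0,1,0,0,0,0],[0,0,0,0,0,0]])

```text
t: 5.3
tool_pos: [0.5967, -0.0522, 0.0064]
tool_rot: [-1.234, 1.166, -1.166]
contact_force: [-0.3, 0.2, 0.5]
opening: 0.0299
```

Emit:
jog_arm(moves=[[0,2,0,0,0,0],[0,2,0,0,0,0],[0,1,0,0,0,0],[0,0,0,0,0,0]])

```text
t: 5.7
tool_pos: [0.5968, -0.0522, 0.0014]
tool_rot: [-1.234, 1.166, -1.166]
contact_force: [-0.5, -0.5, 0.7]
opening: 0.0299
```

Emit:
jog_arm(moves=[[0,1,0,0,0,0],[0,1,0,0,0,0],[0,1,0,0,0,0],[0,0,0,0,0,0]])

```text
t: 6.1
tool_pos: [0.5969, -0.0522, -0.0015]
tool_rot: [-1.234, 1.166, -1.166]
contact_force: [-1.2, 0.7, -0.0]
opening: 0.0298
```

```bash
python3 - <<'E'
from h import *
import cv2
o,p,R=st();print(p,o['contact_force'])
b=ctrl.get_image('wrist')[190:350,170:390,::-1]
a=ctrl.get_image('scene')[200:240,220:260,::-1]
cv2.imwrite('pics/w4.png',np.hstack([cv2.resize(a,(360,360)),cv2.resize(b,(430,360))]))
E
```

```text
[ 0.5969 -0.0522 -0.0015] [-1.1875  0.6531 -0.0193]
```

View pics/w4.png

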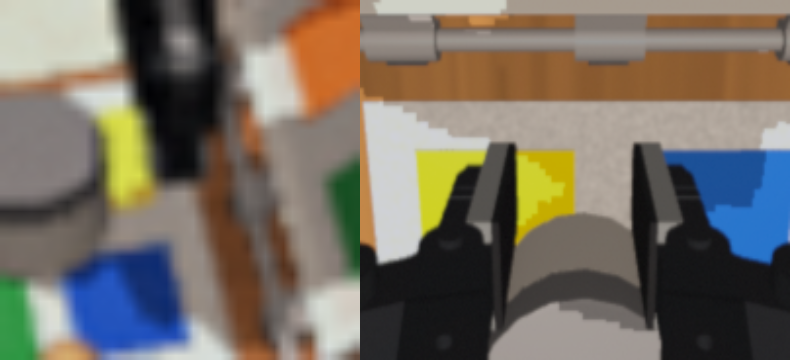

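The left crop shows the tip at about (180,180), so about z = 0.034, and the wrist view agrees. That puts the real tips about 35 mm behind the reported TCP at this opening. I'll go 13 mm lower in checked steps.

Emit:
jog_arm(moves=[[0,2,0,0,0,0],[0,2,0,0,0,0],[0,2,0,0,0,0],[0,0,0,0,0,0]])

```text
t: 6.6
tool_pos: [0.5967, -0.0521, -0.0078]
tool_rot: [-1.234, 1.166, -1.166]
contact_force: [0.6, 1.3, 0.2]
opening: 0.0301
```

Emit:
jog_arm(moves=[[0,2,0,0,0,0],[0,2,0,0,0,0],[0,2,0,0,0,0],[0,0,0,0,0,0]])

```text
t: 7.0
tool_pos: [0.5967, -0.0521, -0.0137]
tool_rot: [-1.234, 1.166, -1.166]
contact_force: [0.0, 0.9, -0.9]
opening: 0.0298
```

Emit:
jog_arm(moves=[[0,1,0,0,0,0],[0,1,0,0,0,0],[0,1,0,0,0,0],[0,0,0,0,0,0]])

```text
t: 7.4
tool_pos: [0.5969, -0.0522, -0.0164]
tool_rot: [-1.234, 1.166, -1.166]
contact_force: [-0.5, -0.0, 0.8]
opening: 0.03
```

Emit:
jog_arm(moves=[[0,1,0,0,0,0],[0,1,0,0,0,0],[0,1,0,0,0,0],[0,0,0,0,0,0]])

```text
t: 7.8
tool_pos: [0.5969, -0.0522, -0.0195]
tool_rot: [-1.234, 1.166, -1.166]
contact_force: [0.0, -0.1, -0.4]
opening: 0.0304
```

```bash
python3 - <<'E'
from h import *
import cv2
to([-.0098,-.026,-.02])
b=ctrl.get_image('wrist')[190:350,170:390,::-1]
a=ctrl.get_image('scene')[200:240,220:260,::-1]
cv2.imwrite('pics/w5.png',np.hstack([cv2.resize(a,(360,360)),cv2.resize(b,(430,360))]))
E
```

```text
t 7.8 loc [-0.009  -0.026  -0.0195] shift [ 0.02    0.5168 -0.7964] F [ 0.0433 -0.136  -0.403 ] 0.030387512693884313
```

View pics/w5.png

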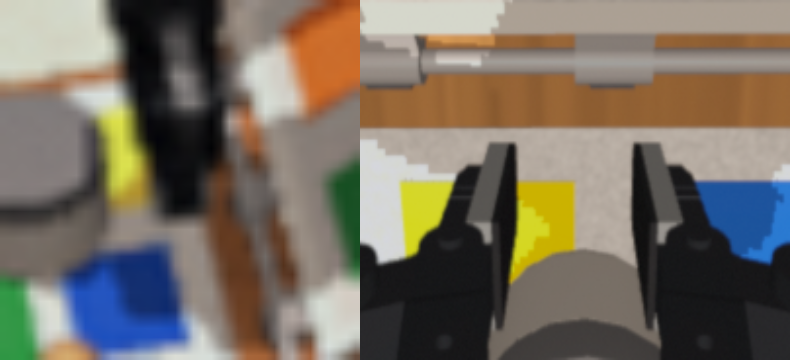

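The tips are now at about z 0.02, by the left crop at (185,210), with no contact. That's a good height for pushing low on the tub.

Emit:
jog_arm(moves=[[5,1,-0.5,0,0,0],[5,1,0,0,0,0],[4,1,0,0,0,0],[5,0,0,0,0,0],[5,0,0,0,0,0],[5,0,0,0,0,0],[5,0,0,0,0,0],[5,0,0,0,0,0],[5,0,0,0,0,0],[5,0,0,0,0,0],[5,0,0,0,0,0],[0,0,0,0,0,0]])

```text
t: 9.1
tool_pos: [0.5998, -0.1069, -0.0222]
tool_rot: [-1.234, 1.166, -1.167]
contact_force: [0.5, -0.4, 0.9]
opening: 0.0298
```

```bash
cat >> h.py <<'E'
def blob(n,lo=(60,60,60)):
    import cv2
    im=ctrl.get_image(n);return im
E
python3 - <<'E'
from h import *
import cv2
to([-.0098,-.165,-.0225])
b=ctrl.get_image('wrist')[150:,100:460,::-1]
a=ctrl.get_image('scene')[180:260,170:270,::-1]
cv2.imwrite('pics/w6.png',np.hstack([cv2.resize(a,(400,320)),cv2.resize(b,(400,320))]))
E
```

```text
t 9.1 loc [-0.0092 -0.0808 -0.0222] shift [84.1559  0.1986 -0.5532] F [ 0.4669 -0.3785  0.9209] 0.029784396893795306
```

View pics/w6.png

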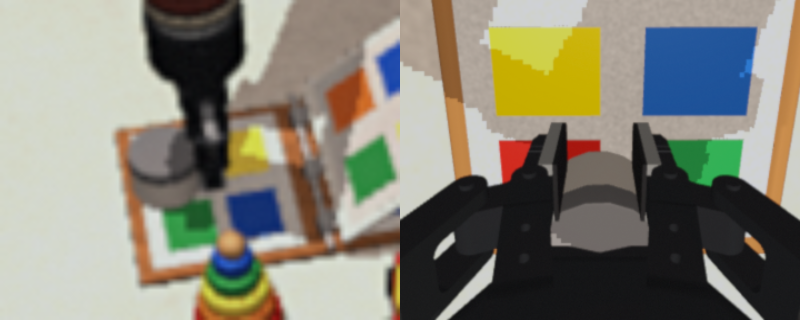

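The tub is moving upright with the fingers and is now near the right edge, at about (165,165) in the left crop. I'll continue the push.

Emit:
jog_arm(moves=[[5,0,0,0,0,0],[5,0,0,0,0,0],[5,0,0,0,0,0],[5,0,0,0,0,0],[5,0,0,0,0,0],[5,0,0,0,0,0],[5,0,0,0,0,0],[5,0,0,0,0,0],[5,0,0,0,0,0],[5,0,0,0,0,0],[5,0,0,0,0,0],[5,0,0,0,0,0]])

```text
t: 10.4
tool_pos: [0.6029, -0.1664, -0.0227]
tool_rot: [-1.234, 1.166, -1.166]
contact_force: [-0.2, -0.3, -0.9]
opening: 0.0301
```

Emit:
jog_arm(moves=[[5,0,0,0,0,0],[5,0,0,0,0,0],[5,0,0,0,0,0],[5,0,0,0,0,0],[4,0,0,0,0,0],[2,0,0,0,0,0],[0,0,0,0,0,0],[0,0,0,0,0,0]])

```text
t: 11.2
tool_pos: [0.6047, -0.1919, -0.0224]
tool_rot: [-1.234, 1.166, -1.166]
contact_force: [-0.1, -0.3, 0.1]
opening: 0.0302
```

Emit:
jog_arm(moves=[[-10,0,0,0,0,0],[-15,0,0,0,0,0],[0,-30,0,0,0,0],[0,-40,0,0,0,0],[-25,-40,0,0,0,0],[-40,-40,0,0,0,0],[-40,-40,0,0,0,0],[-40,-20,0,0,0,0],[-40,0,0,0,0,0],[-40,0,0,0,0,0],[-40,0,0,0,0,0],[-30,0,0,0,0,0]], grip=0)

```text
t: 12.4
tool_pos: [0.5851, 0.1215, 0.1787]
tool_rot: [-1.234, 1.164, -1.164]
contact_force: [-0.1, 0.5, 0.4]
opening: 0.0001
```

```bash
python3 - <<'E'
from h import *
import cv2
to([0,.165,.06]);print(st()[0]['q'])
t=ctrl.get_image('top')[:,:,::-1];s=ctrl.get_image('scene')[:,:,::-1]
cv2.imwrite('pics/t7.png',t);cv2.imwrite('pics/s7.png',s)
a0=cv2.imread('pics/top0.png').astype(int)
# tub: grey circle to the right of board in top & scene differences
for n,im,ref,(y0,y1,x0,x1) in(('top',t,'top0',(190,260,325,420)),('scene',s,'scene0',(190,270,120,215))):
    r=cv2.imread(f'pics/{ref}.png').astype(int)
    d=(np.abs(im.astype(int)-r).sum(2)>60).astype(np.uint8)[y0:y1,x0:x1]
    k,l,stt,ce=cv2.connectedComponentsWithStats(d)
    for i in range(1,k):
        if stt[i,4]>25: print(n,stt[i],ce[i]+[x0,y0])
E
```

```text
t 12.4 loc [-0.0108  0.148   0.1787] shift [-16.7421 118.7603  10.6308] F [-0.0507  0.526   0.3568] 7.873926016696648e-05
[ 0.0793 -0.0046  1.6948  0.0017  1.4493  0.0187]
top [  0  21  23  20 339] [336.1032 220.3068]
top [ 40  21  17  18 111] [370.5946 220.6306]
scene [ 55  27  22  23 383] [184.9556 228.1697]
```

```bash
python3 - <<'E'
from h import *
import cv2
L=lambda p:W.inv().apply(p-C)
t=cv2.imread('pics/t7.png');s=cv2.imread('pics/s7.png')
h=cv2.cvtColor(t,cv2.COLOR_BGR2GRAY)[205:236,356:392];print(h[::2,::2])
g=cv2.cvtColor(s,cv2.COLOR_BGR2GRAY)[212:246:2,166:206:2];print(g)
print('top',L(onz('top',373.3,219.7,.042)))
E
```

```text
[[101 126 158 158 158 159 157 158 159 158 159 158 159 157 156 158 159 155]
 [105 111 158 157 157 159 157 158 156 157 159 157 159 158 159 158 156 156]
 [108 122 157 159 159 158 157 158 157 147 128 134 147 153 158 158 160 157]
 [108 117 158 156 159 155 144 115 122 127 123 126 125 130 149 155 160 158]
 [106 113 158 158 159 146 117 106 124 125 126 125 125 124 127 151 157 158]
 [106 102 153 158 157 116  81 123 127 128 129 125 126 123 125 138 158 158]
 [112 102 151 157 145 114  64 127 128 127 125 126 127 124 127 126 154 156]
 [115 102 152 158 134 112  56 129 128 126 124 128 127 124 127 128 153 157]
 [119 101 150 159 154 116  53 119 130 128 130 126 129 126 126 132 156 158]
 [131 106 149 157 157 125  72  74 124 127 128 127 130 127 129 136 156 156]
 [134 103 126 158 158 154 109  63  80 120 128 128 128 130 132 157 156 158]
 [144 102 114 160 159 159 154 127  85  67  74 102 114 151 156 158 157 159]
 [153 102 120 158 158 158 156 157 155 151 138 155 156 159 159 157 157 155]
 [156 111 122 157 158 157 158 156 157 159 158 156 157 157 156 156 159 158]
 [155 117 120 156 158 158 156 156 157 158 158 156 
[... 876 characters left out ...]
211 211 215 139  46  64  82  80  57  43  68  82 118 192 212 215
  114 116]
 [211 211 211 211 212 173  94  87  74  76  93 100  98  81 128 175 214 215
  124 110]
 [211 211 211 211 213 193 103 104 108 110 109 103  95  92 138 192 214 214
  156 119]
 [210 211 210 210 211 215 186 103 104 107 105 102 109 131 166 214 213 214
  178 120]
 [210 212 211 210 212 211 214 186 137 120 124 133 165 203 214 212 211 215
  166 118]
 [212 210 211 211 212 211 212 214 214 215 215 215 214 212 212 212 212 213
  197 117]
 [210 209 211 210 211 211 211 212 211 211 211 212 213 212 212 212 212 212
  216 141]
 [211 210 210 210 212 212 212 211 211 212 212 212 212 212 212 211 212 211
  214 130]]
top [-0.0159 -0.1868  0.042 ]
```

Tub check: the lid centre in the top image is at about (378,218.5), so local y ≈ -0.20. The lid is a clean circle with counter visible between it and the board, so it stands upright and clear. Next is the leaf, with fingers shut, going down outside its free edge.

Emit:
jog_arm(moves=[[-2,20,5,0,0,0],[0,30,5,0,0,0],[0,30,1,0,0,0],[0,30,0,0,0,0],[0,20,0,0,0,0],[0,14,0,0,0,0],[0,0,0,0,0,0]])

```text
t: 13.2
tool_pos: [0.5953, 0.1206, 0.0322]
tool_rot: [-1.237, 1.169, -1.164]
contact_force: [-0.9, -0.9, -0.9]
opening: -0.0001
```

```bash
python3 - <<'E'
from h import *
import cv2
to([0,.126,.035])
o=.030;P=[]
for th in np.r_[.61:3.15:.06]:
    c,s=np.cos(th),np.sin(th)
    P.append((.142*c+.0135*s if 0 else .142*c+.0025*s+.011,.0115+.142*s-.025-o) if th<np.pi/2 else (.117*c+.0025*s+.011,.0115+.117*s-.0025*c-o))
P=np.array(P);D=np.diff(P,axis=0)*1000
print(P[0]);print(np.round(np.c_[-D[:,0],-D[:,1],.67+.06*np.arange(len(D)),P[1:]],3))
# finger tip in wrist image
b=ctrl.get_image('wrist');cv2.imwrite('pics/w8.png',b[:,:,::-1])
a=ctrl.get_image('scene');cv2.imwrite('pics/s8.png',a[:,:,::-1])
cv2.imwrite('pics/v8.png',np.hstack([cv2.resize(a[160:260,200:325,::-1],(400,320)),cv2.resize(b[150:,100:460,::-1],(400,320))]))
E
```

```text
t 13.2 loc [-0.0007  0.1466  0.0322] shift [20.5916 -2.8587  0.6465] F [-0.8898 -0.908  -0.9349] -5.768793096751707e-05
[0.1288 0.0378]
[[ 4.967 -6.833  0.67   0.124  0.045]
 [ 5.373 -6.515  0.73   0.118  0.051]
 [ 5.76  -6.175  0.79   0.113  0.057]
 [ 6.126 -5.812  0.85   0.107  0.063]
 [ 6.47  -5.428  0.91   0.1    0.069]
 [ 6.791 -5.024  0.97   0.093  0.074]
 [ 7.087 -4.603  1.03   0.086  0.078]
 [ 7.358 -4.165  1.09   0.079  0.082]
 [ 7.602 -3.711  1.15   0.071  0.086]
 [ 7.819 -3.245  1.21   0.063  0.089]
 [ 8.008 -2.767  1.27   0.055  0.092]
 [ 8.168 -2.279  1.33   0.047  0.094]
 [ 8.299 -1.782  1.39   0.039  0.096]
 [ 8.4   -1.28   1.45   0.031  0.097]
 [ 8.47  -0.772  1.51   0.022  0.098]
 [ 8.51  -0.262  1.57   0.014  0.098]
 [ 7.04   0.057  1.63   0.007  0.098]
 [ 7.004  0.476  1.69  -0.     0.098]
 [ 6.963  0.895  1.75  -0.007  0.097]
 [ 6.897  1.311  1.81  -0.014  0.096]
 [ 6.806  1.722  1.87  -0.021  0.094]
 [ 6.691  2.127  1.93  -0.028  0.092]
 [ 6.551  2.525  1.99  -0.034  0.089]
 [ 6.388  2.913  2.05  -0.041  0.086]
 [ 6.202  3.291  2.11  -0.047  0.083]
 [ 5.993  3.657  2.17  -0.053  0.08 ]
 [ 5.763  4.009  2.23  -0.059  0.076]
 [ 5.512  4.348  2.29  -0.064  0.071]
 [ 5.242  4.67   2.35  -0.069  0.066]
 [ 4.952  4.976  2.41  -0.074  0.062]
 [ 4.645  5.264  2.47  -0.079  0.056]
 [ 4.321  5.533  2.53  -0.083  0.051]
 [ 3.981  5.783  2.59  -0.087  0.045]
 [ 3.627  6.011  2.65  -0.091  0.039]
 [ 3.26   6.218  2.71  -0.094  0.033]
 [ 2.882  6.402  2.77  -0.097  0.026]
 [ 2.493  6.563  2.83  -0.1    0.02 ]
 [ 2.095  6.701  2.89  -0.102  0.013]
 [ 1.689  6.814  2.95  -0.103  0.006]
 [ 1.277  6.903  3.01  -0.105 -0.001]
 [ 0.861  6.968  3.07  -0.106 -0.008]
 [ 0.442  7.007  3.13  -0.106 -0.015]]
```

```bash
python3 - <<'E'
from h import *
import cv2
o,p,R=st();q=ctrl.camera_params('scene')
for d in(0,-.01,-.02,-.03,-.04,-.05):
    x=p+R.apply([0,d,.01]);c=np.linalg.inv(q['pose'])@np.r_[x,1];print(d,q['cx']-q['fx']*c[0]/c[2],q['cy']+q['fy']*c[1]/c[2])
g=cv2.cvtColor(cv2.imread('pics/s8.png'),cv2.COLOR_BGR2GRAY);print('cols 278..306');print(g[180:226:1,278:306:2])
w=cv2.cvtColor(cv2.imread('pics/w8.png'),cv2.COLOR_BGR2GRAY);print(w[215:300:3,264:300:3])
E
```

```text
0 292.76345404544395 212.61211416050037
-0.01 292.83154795070925 210.40627906511648
-0.02 292.9002262253209 208.1815138994437
-0.03 292.96949642412113 205.93757393179885
-0.04 293.0393662327431 203.6742101936546
-0.05 293.10984347045354 201.3911693875543
cols 278..306
[[213 212 154 140  49  21  19  17  13  13  10  63 143 139]
 [207 213 173 140  61  20  16  12  14  19   9  71 143 140]
 [193 213 173 139  63  10  13  11  24  37  11  85 144 142]
 [197 216 192 139  73   7  12  10  29  46  16 105 143 142]
 [199 215 217 143  84   7  10  11  24  53  18 130 142 142]
 [184 214 218 142  93   9  10   9  24  67  21 133 146 140]
 [190 213 216 140 113  17  10   7  23  66  24 134 146 138]
 [209 207 217 157 132  32   8   6  20  66  36 139 144 139]
 [215 197 217 174 142  41  14  13  16  66  43 144 139 140]
 [215 200 217 177 141  36  13  14  20  58  58 137 139 141]
 [215 200 215 195 139  35   9  32  37  57  69  94 140 141]
 [216 187 213 216 140  65   8  37  44  54  66  37 135 143]
 [212 192 214 215 138  98   8  17  27  60  74  19 121 142]
 [211 208 207 216 157 106   9  10  31  63  64  14 120 137]
 [210
[... 2663 characters left out ...]
 72  41  16  28  71  71  71 139  81]
 [ 34  71  72  71  41  15  28  72  72  71  57  27]
 [ 35  71  71  72  41  17  28  71  71  72  51  17]
 [ 42  71  72  71  32  14  24  71  71  72  61  18]
 [ 49  71  72  72  32  16  22  71  71  72  65  30]
 [ 58  71  72  72  32  13  21  71  72  72  67  20]
 [ 69  71  71  71  30  14  20  71  71  72  70  22]
 [ 69  71  71  72  25  15  17  71  71  72  71  18]
 [ 70  71  71  72  25  15  20  71  71  71  71  20]
 [ 68  76  79  78  28  18  22  79  78  79  71  25]
 [ 18  30  91 128  53  34  43 128 106  43  21  18]
 [ 18  18  18  82  53  35  42 114  19  18  17  17]
 [ 18  17  18  46  52  36  42  71  17  19  17  27]
 [ 18  16  17  16  34  36  36  18  17  18  18  21]]
```

Wrist and scene views agree that the shut tips are 40 mm behind the reported TCP, so the tip is at z ≈ 0.072, about 20 mm below the leaf edge. I'll adjust and start the arc.

Emit:
jog_arm(moves=[[6,4,0,0,0,0],[6,1,0,0,0,0],[6,0,0,0,0,0],[5,-7,0,0,0,0],[5.4,-6.5,0,0,0,0],[5.8,-6.2,0,0,0,0],[0,0,0,0,0,0]])

```text
t: 14.0
tool_pos: [0.6002, 0.0856, 0.0508]
tool_rot: [-1.233, 1.165, -1.168]
contact_force: [0.9, 0.3, 0.4]
opening: -0.0001
```

```bash
cat >> h.py <<'E'
def leaf():
    """triangulate nothing: estimate leaf by white edge; crude"""
E
python3 - <<'E'
from h import *
to([0,.113,.047]);print(st()[0]['wrist_torque'])
E
```

```text
t 14.0 loc [0.0022 0.1114 0.0508] shift [-1.6049  3.8336 -2.1895] F [0.9162 0.3115 0.3965] -0.00013653872538374514
[ 0.0213 -0.0069  0.0043]
```

```bash
cat >> h.py <<'E'
import cv2
def patches(im):
    """leaf patch centroids by hue in BGR crop"""
    h=cv2.cvtColor(im,cv2.COLOR_BGR2HSV);out={}
    for n,(a,b) in dict(yel=(25,35),org=(8,18),grn=(50,75),blu=(105,125)).items():
        m=((h[...,0]>=a)&(h[...,0]<=b)&(h[...,1]>150)&(h[...,2]>60)).astype(np.uint8);m[:165]=0;m[245:]=0;m[:,:235]=0;m[:,300:]=0
        k,l,s,c=cv2.connectedComponentsWithStats(m);out[n]=[(s[i,4],*np.round(c[i],1)) for i in range(1,k) if s[i,4]>25]
    return out
E
python3 - <<'E'
from h import *
for f in('scene0','s8'): print(f,patches(cv2.imread(f'pics/{f}.png')))
a=ctrl.get_image('scene')[:,:,::-1].copy();cv2.imwrite('pics/s9.png',a);print(patches(a))
d=np.abs(a.astype(int)-cv2.imread('pics/s8.png').astype(int)).sum(2)>60
ys,xs=np.nonzero(d[160:250,200:330]);print(xs.min()+200,xs.max()+200,ys.min()+160,ys.max()+160)
E
```

```text
scene0 {'yel': [(np.int32(106), np.float64(275.3), np.float64(212.8))], 'org': [(np.int32(101), np.float64(257.1), np.float64(204.4)), (np.int32(160), np.float64(281.0), np.float64(229.5)), (np.int32(130), np.float64(244.3), np.float64(229.1))], 'grn': [(np.int32(95), np.float64(262.2), np.float64(221.8)), (np.int32(53), np.float64(282.8), np.float64(227.1))], 'blu': [(np.int32(100), np.float64(269.8), np.float64(195.8)), (np.int32(46), np.float64(236.8), np.float64(233.1))]}
s8 {'yel': [(np.int32(106), np.float64(275.3), np.float64(212.8))], 'org': [(np.int32(101), np.float64(257.1), np.float64(204.4)), (np.int32(156), np.float64(281.2), np.float64(229.8)), (np.int32(128), np.float64(244.3), np.float64(229.1))], 'grn': [(np.int32(95), np.float64(262.2), np.float64(221.8)), (np.int32(53), np.float64(282.8), np.float64(227.1))], 'blu': [(np.int32(98), np.float64(269.8), np.float64(195.7)), (np.int32(46), np.float64(236.8), np.float64(233.1))]}
{'yel': [(np.int32(102), np.float64(271.1), np.float64(210.3))], 'org': [(np.int32(91), np.float64(254.9), np.float64(203.3)), (np.int32(154), np.float64(281.2), np.float64(229.7)), (np.int32(127), np.float64(244.3), np.float64(229.0))], 'grn': [(np.int32(82), np.float64(260.0), np.float64(220.5)), (np.int32(98), np.float64(281.6), np.float64(225.3))], 'blu': [(np.int32(88), np.float64(265.8), np.float64(193.0)), (np.int32(46), np.float64(236.8), np.float64(233.1))]}
245 329 160 244
```

The leaf patches moved by (-4,-2.5) px, so the leaf is turning with the finger under light force. I'll add an angle readout and continue.

Emit:
jog_arm(moves=[[6.1,-5.8,0,0,0,0],[6.5,-5.4,0,0,0,0],[6.8,-5,0,0,0,0],[7.1,-4.6,0,0,0,0],[7.4,-4.2,0,0,0,0],[0,0,0,0,0,0]])

```text
t: 14.65
tool_pos: [0.6019, 0.0513, 0.0752]
tool_rot: [-1.233, 1.165, -1.169]
contact_force: [-0.8, -0.6, 0.1]
opening: -0.0003
```

```bash
cat >> h.py <<'E'
from scipy.optimize import minimize_scalar
def pt(x,r,th): return C+W.apply([x,r*np.cos(th)-.0025*np.sin(th),.0115+r*np.sin(th)+.0025*np.cos(th)])
def proj(X,n='scene'):
    q=ctrl.camera_params(n);c=np.linalg.inv(q['pose'])@np.r_[X,1];return np.array([q['cx']-q['fx']*c[0]/c[2],q['cy']+q['fy']*c[1]/c[2]])
def plane(uv,th):
    o,d=ray('scene',*uv);o=W.inv().apply(o-C);d=W.inv().apply(d);n=np.array([0,-np.sin(th),np.cos(th)])
    s=(n@(np.array([0,0,.0115])+.0025*n-o))/(n@d);X=o+s*d-[0,0,.0115];return X[0],X[1]*np.cos(th)+X[2]*np.sin(th)
REF={'yel':plane((275.3,212.8),.612),'blu':plane((269.8,195.8),.612),'org':plane((257.1,204.4),.612),'grn':plane((262.2,221.8),.612)}
def angle(im):
    P=patches(im)
    for k,(x,r) in REF.items():
        for a,u,v in P[k]:
            f=lambda t:np.linalg.norm(proj(pt(x,r,t))-[u,v])
            m=minimize_scalar(f,bounds=(.5,2.2),method='bounded')
            if m.fun<3:print(k,a,'theta',round(m.x,3),'res',round(m.fun,2))
E
python3 - <<'E'
from h import *
print(REF);angle(cv2.imread('pics/s9.png'))
a=ctrl.get_image('scene')[:,:,::-1].copy();print('now');angle(a);to([0,.079,.072])
E
```

```text
{'yel': (np.float64(0.0368602140689791), np.float64(0.10359859665590343)), 'blu': (np.float64(-0.04271672885552524), np.float64(0.10333166678880856)), 'org': (np.float64(-0.0429917011319394), np.float64(0.051419846553773435)), 'grn': (np.float64(0.037779289058678556), np.float64(0.05171973975305276))}
yel 102 theta 0.801 res 0.18
blu 88 theta 0.803 res 0.1
org 91 theta 0.805 res 0.19
grn 82 theta 0.807 res 0.03
now
blu 58 theta 1.109 res 0.03
org 68 theta 1.102 res 0.09
grn 54 theta 1.118 res 0.23
t 14.7 loc [0.0018 0.0774 0.0748] shift [-1.6448  2.7892 -1.7929] F [ 0.2916  0.402  -0.7503] -0.00022847013511871685
```

The angle readout is 1.11 rad against 1.09 planned. Continuing over the top.

Emit:
jog_arm(moves=[[6.5,-3,0,0,0,0],[7.8,-3.2,0,0,0,0],[8,-2.8,0,0,0,0],[8.1,-2.3,0,0,0,0],[8.2,-1.8,0,0,0,0],[8.3,-1.3,0,0,0,0],[8.4,-0.8,0,0,0,0],[8.4,-0.3,0,0,0,0],[0,0,0,0,0,0]])

```text
t: 15.6
tool_pos: [0.605, -0.0124, 0.0895]
tool_rot: [-1.234, 1.166, -1.168]
contact_force: [0.7, 0.3, 1.0]
opening: 0.0
```

```bash
python3 - <<'E'
from h import *
a=ctrl.get_image('scene')[:,:,::-1].copy();angle(a);to([0,.0135,.0885]);cv2.imwrite('pics/s10.png',a)
E
```

```text
t 15.65 loc [0.0011 0.0138 0.0893] shift [ 0.3089  0.8366 -1.143 ] F [ 0.3015 -0.401  -0.2196] -6.015511855023536e-05
```

Emit:
jog_arm(moves=[[7,0.5,0,0,0,0],[7,0.7,0,0,0,0],[7,1,0,0,0,0],[7,1.3,0,0,0,0],[6.8,1.7,0,0,0,0],[6.7,2.1,0,0,0,0],[6.6,2.5,0,0,0,0],[6.4,2.9,0,0,0,0],[6.2,3.3,0,0,0,0],[6,3.7,0,0,0,0],[0,0,0,0,0,0]])

```text
t: 16.75
tool_pos: [0.6085, -0.0782, 0.069]
tool_rot: [-1.234, 1.167, -1.167]
contact_force: [0.7, 0.9, -0.3]
opening: 0.0003
```

```bash
python3 - <<'E'
from h import *
to([0,-.053,.070])
a=ctrl.get_image('scene')[:,:,::-1].copy();cv2.imwrite('pics/s11.png',a)
for th in(1.9,2.0,2.1,2.17,2.25,2.35): print(th,proj(C+W.apply([.09,.142*np.cos(th),.0115+.142*np.sin(th)])),proj(C+W.apply([-.09,.142*np.cos(th),.0115+.142*np.sin(th)])))
cv2.imwrite('pics/v11.png',np.hstack([cv2.resize(a[160:260,170:295],(400,320)),cv2.resize(ctrl.get_image('top')[165:265,270:395,::-1],(400,320))]))
E
```

```text
t 16.75 loc [ 0.0011 -0.0527  0.069 ] shift [ 0.324  -0.9699 -1.0977] F [ 0.6688  0.9311 -0.2898] 0.0002777548137285404
1.9 [235.9571 214.7028] [226.4135 175.0919]
2.0 [231.5852 216.6824] [222.3889 176.9605]
2.1 [227.453 218.934] [218.5903 179.105 ]
2.17 [224.729 220.657] [216.0893 180.7563]
2.25 [221.808  222.7589] [213.4105 182.7801]
2.35 [218.475  225.5604] [210.3585 185.4914]
```

View pics/v11.png

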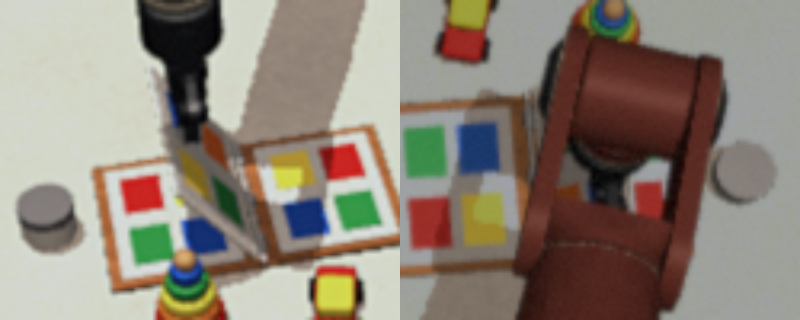

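The tub stands upright clear of the board at (45,218). The leaf's near free corner is at (155,75), which gives an angle of about 2.1 rad, and the finger is on its upper side. I'll continue down.

Emit:
jog_arm(moves=[[5.8,4,0,0,0,0],[5.5,4.3,0,0,0,0],[5.2,4.7,0,0,0,0],[5,5,0,0,0,0],[4.6,5.3,0,0,0,0],[4.3,5.5,0,0,0,0],[4,5.8,0,0,0,0],[3.6,6,0,0,0,0],[3.3,6.2,0,0,0,0],[2.9,6.4,0,0,0,0],[0,0,0,0,0,0]])

```text
t: 17.95
tool_pos: [0.6105, -0.1215, 0.015]
tool_rot: [-1.235, 1.168, -1.165]
contact_force: [0.1, 0.9, -0.1]
opening: -0.0002
```

Emit:
jog_arm(moves=[[2.5,6,0,0,0,0],[2,6,0,0,0,0],[1.7,6,0,0,0,0],[1.3,6,0,0,0,0],[0.9,5,0,0,0,0],[0.5,4,0,0,0,0],[0,0,0,0,0,0]])

```text
t: 18.65
tool_pos: [0.6115, -0.1303, -0.0173]
tool_rot: [-1.235, 1.167, -1.166]
contact_force: [0.0, -0.2, 0.5]
opening: -0.0001
```

```bash
python3 - <<'E'
from h import *
to([0,-.106,-.025])
E
```

```text
t 18.65 loc [ 0.001  -0.1048 -0.0173] shift [ 1.1637  7.7323 -1.0353] F [ 0.0098 -0.2056  0.4503] -0.0001143939385466105
```

Emit:
jog_arm(moves=[[0,2,0,0,0,0],[0,2,0,0,0,0],[0,2,0,0,0,0]])

```text
t: 18.95
tool_pos: [0.6123, -0.1305, -0.0222]
tool_rot: [-1.234, 1.165, -1.167]
contact_force: [-0.4, -0.3, 0.7]
opening: 0.0
```

Emit:
jog_arm(moves=[[0,1.5,0,0,0,0],[0,1.5,0,0,0,0]])

```text
t: 19.15
tool_pos: [0.6124, -0.1305, -0.0246]
tool_rot: [-1.234, 1.165, -1.166]
contact_force: [-4.0, -0.2, 10.8]
opening: 0.0001
```

Emit:
jog_arm(moves=[[0,1,0,0,0,0],[0,1,0,0,0,0]])

```text
t: 19.35
tool_pos: [0.6124, -0.1305, -0.0247]
tool_rot: [-1.235, 1.166, -1.166]
contact_force: [-9.4, 1.8, 18.0]
opening: 0.0
```

Firm contact with the tip at about z 0.015, which matches the leaf's flat top at 0.014. Retreating straight up and away.

Emit:
jog_arm(moves=[[0,-5,0,0,0,0],[0,-20,0,0,0,0],[0,-40,0,0,0,0],[0,-45,0,0,0,0],[0,-45,0,0,0,0],[0,-45,0,0,0,0],[-40,0,-30,0,0,0],[-40,0,-30,0,0,0],[-40,0,-30,0,0,0],[-40,0,-30,0,0,0],[-40,0,-30,0,0,0],[-40,0,-20,0,0,0]])

```text
t: 20.55
tool_pos: [0.4262, 0.1004, 0.1723]
tool_rot: [-1.233, 1.166, -1.167]
contact_force: [1.1, 0.4, -0.2]
opening: -0.0002
```

Emit:
jog_arm(moves=[[-40,0,0,0,0,0],[-40,0,0,0,0,0],[-40,0,0,0,0,0],[-40,0,0,0,0,0],[-40,0,0,0,0,0],[0,0,0,0,0,0]])

```text
t: 21.15
tool_pos: [0.4155, 0.3024, 0.1726]
tool_rot: [-1.236, 1.163, -1.161]
contact_force: [-0.1, -0.1, -0.4]
opening: -0.0003
```

```bash
python3 - <<'E'
from h import *
to([0,.3,.2])
t=ctrl.get_image('top')[:,:,::-1].copy();s=ctrl.get_image('scene')[:,:,::-1].copy()
cv2.imwrite('pics/tF.png',t);cv2.imwrite('pics/sF.png',s)
# coloured patches on the right side, both views, cast on leaf-top plane z=.014
L=lambda p:W.inv().apply(p-C)
for n,im in(('top',t),('scene',s)):
    h=cv2.cvtColor(im,cv2.COLOR_BGR2HSV)
    m=((h[...,1]>150)&(h[...,2]>60)).astype(np.uint8);k,l,st_,c=cv2.connectedComponentsWithStats(m)
    for i in range(1,k):
        q=L(onz(n,*c[i],.014))
        if st_[i,4]>15 and abs(q[0])<.1 and abs(q[1])<.17: print(n,st_[i,4],q[:2],im[tuple(np.round(c[i]).astype(int)[::-1])])
# profile across right page (brightness) along y at x=0 in both, z=.014
for n,im in(('top',t),('scene',s)):
    print(n,[int(im[tuple(np.round(proj(C+W.apply([-.075,y,.014]),n)).astype(int)[::-1])].mean()) for y in np.arange(-.165,.01,.005)])
    print([tuple(int(v) for v in im[tuple(np.round(proj(C+W.apply([x,-.07,.014]),n)).astype(int)[::-1])]) for x in (-.095,-.0875,-.08,.08,.0875,.095)])
for f,g,n in(('top0',t,'top'),('scene0',s,'scene')):
    r=cv2.imread(f'pics/{f}.png');d=(np.abs(g.astype(int)-r).sum(2)>90).astype(np.uint8)
    k,l,a,c=cv2.connectedComponentsWithStats(d)
    print(n,[(list(map(int,a[i])),) for i in range(1,k) if a[i,4]>20 and 130<c[i][1]<290 and 60<c[i][0]<500])
E
```

```text
t 21.15 loc [-0.1698  0.3385  0.1726] shift [ 39.3455 -27.2719 169.572 ] F [-0.0657 -0.058  -0.4032] -0.0002641907852147094
top 168 [-0.0177  0.0194] [115 129 149]
top 111 [-0.0106  0.1405] [ 71  97 138]
top 132 [ 0.04   -0.1044] [ 59 154 151]
top 90 [ 0.0416 -0.0525] [ 71 135  54]
top 161 [0.0341 0.0519] [159  87  45]
top 92 [0.0358 0.1037] [ 70 135  56]
top 162 [-0.0406 -0.0524] [ 44 114 150]
top 166 [-0.0402 -0.1042] [159  89  46]
top 169 [-0.036   0.1035] [ 38  46 149]
top 91 [-0.0341  0.052 ] [ 64 155 152]
scene 243 [0.0373 0.0641] [183  77  29]
scene 109 [-0.0313  0.1027] [ 33  36 197]
scene 100 [-0.032   0.0507] [ 73 209 205]
scene 107 [-0.0427 -0.0525] [ 46 117 199]
scene 40 [ 0.0114 -0.1463] [ 58  94 156]
scene 111 [-0.042  -0.1046] [183  81  34]
scene 103 [0.038  0.1031] [ 71 149  53]
scene 112 [0.0388 0.0505] [184  80  35]
scene 106 [ 0.0374 -0.0519] [ 70 147  51]
scene 114 [ 0.0376 -0.1043] [ 72 208 204]
top [151, 152, 152, 145, 104, 131, 156, 154, 152, 153, 152, 155, 153, 154, 156, 153, 153, 152, 153, 152, 153, 153, 155, 154, 154, 153, 154, 155, 152, 154, 146, 81, 94, 122, 86]
[(146, 150, 148), (142, 139, 138), (155, 156, 153), (158, 156, 154), (151, 152, 151), (145, 153, 151)]
scene [203, 203, 204, 170, 97, 183, 211, 206, 206, 209, 208, 209, 210, 210, 208, 207, 206, 207, 207, 206, 206, 207, 210, 208, 209, 209, 208, 205, 207, 214, 201, 150, 114, 156, 115]
[(196, 211, 207), (214, 209, 205), (202, 210, 206), (125, 59, 41), (170, 73, 31), (70, 29, 12)]
top [([312, 191, 48, 58, 524],), ([268, 194, 44, 56, 1300],), ([321, 198, 32, 41, 826],), ([366, 211, 15, 18, 82],), ([295, 225, 11, 17, 172],)]
scene [([238, 129, 17, 7, 60],), ([245, 188, 49, 57, 1375],), ([201, 206, 49, 47, 1201],), ([175, 217, 22, 23, 370],)]
```

```bash
python3 -c "
from station import ctrl
print(ctrl.finish_job())"
```

```text
the job is handed in; nothing more can be done
None
```

The job is done and handed in at about 21 s of the 61 s allowed. The tub is standing upright on the counter, clear of the board, and the leaf lies flat on the right-hand page.

- **Tub:** I pushed it off the right side with two spread fingertips. Its centre is about 200 mm from the spine, so its near side is about 20 mm beyond the board edge. It did not shift while the leaf was turned.
- **Leaf:** I turned it with the shut fingers along a steady arc. Measured angles were 0.80 and 1.11 rad, close to plan, and about 2.1 rad read off a picture by eye. I pressed it against its stop at about 20 N. In the last check the leaf's colour patches sit 52 and 104 mm right of the spine in both camera views at page height, so it is flat.
- **Surroundings:** The before-and-after pictures differ only at the board and the tub in the area checked, plus one small patch near the back of the scene view that I did not look into.

**Disagreements:**
- The real fingertips sit about 40 mm behind the reported TCP. I found this from the pictures and by stepping down carefully, and allowed for it.
- The contact force stayed near the noise level while the leaf was turning, so I tracked the turn by picture instead.
- I had used all 12 picture views, so the last check was by numbers only.

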